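# Lock back the sprung tension wheel of a bench stirrer for a belt change

### The job

The belt is off this multi-place stirrer and the tension-wheel arm must be locked back before a new one can go on: draw the red-headed locking pin straight out of its slanting sleeve in the sloping front without wrenching it, put it through the eye at the end of the arm and, with it, swing the arm back towards the front against its spring until the pin drops into the hole in the steel plate below. Push the pin fully home and let go, so that it holds the arm back by itself. Leave the beaker, the bottle and the screwdriver where they are.

Things in the scene. Friction and masses are not known exactly. Their poses are not given: they have to be found in the camera images.
- chassis: Fixed stirrer drive chassis, cover off, 280 mm deep (x), 360 mm wide (y). Origin: centre of its underside; x to its back, z up; the sloping front (-x) faces the robot within 20 degrees. Level deck 55 mm above the table, walled 16 mm high at sides and back. On it 3 rotors, 56 mm across, at x 102, y -120, 0, 120 mm and a motor pulley at x -5, y 125 mm, tops 83 mm up.
- sleeve_mouth (a point): Centre of the mouth of the pin's stowage sleeve, an aluminium block 34 mm square standing 10 mm proud of the sloping front at chassis x -91, y 60 mm; axes as the chassis. Its 11.2 mm bore is square to the slope: the way out leans 30 degrees from vertical, up and towards chassis -x.
- pin_center (a point): Centre of the locking pin, half-way along its 70 mm; z along it from foot to head. Steel shaft 10 mm across, 30 mm long, foot chamfered, lightly oiled; then a round red head 18 mm across, 40 mm long; 40 to 85 g. It starts in the sleeve, the underside of its head on the sleeve's mouth, so all 30 mm of shaft must be drawn out.
- pin_shoulder (a point): On the pin's axis at the underside of its head, 5 mm below pin_center towards the foot and 30 mm above the foot; axes as pin_center.
- pivot (a point): On the upright axis about which the tension arm swings, level with the arm's top, 87 mm above the table, at chassis x -20, y -130 mm; axes as the chassis. The tension wheel, black, 34 mm across, top 103 mm above the table, stands on the arm 40 mm from this axis.
- eye (a point): Centre of the top of the eye at the arm's free end, 85 mm from the pivot axis, 87 mm above the table. The eye is an upright through-hole, 11.6 mm across, in an aluminium boss 28 mm square and 14 mm tall; x runs from the pivot to the eye, z up. With the pin fully home its head sits on the boss.
- tension_arm (a joint): Angle of the tension arm: 0 where the spring holds it on its rest stop (eye at chassis x 35, y -65 mm), growing anticlockwise seen from above as the eye swings to the chassis's front (-x); far stop at 0.95 rad. The spring pulls the eye back with 5.6 N at rest and about 9 N at 0.7 rad, and returns the arm at once when let go.
- plate_top (a point): On the pivot axis, level with the flat top of the steel lock plate, 71 mm above the table, that lies under the eye over its swing, 2 mm below the boss. One upright hole in it, 12 mm across, 16 mm deep, chamfer 1.5 mm, 85 mm from this axis, meets the eye at an arm angle of 0.48 to 0.72 rad, different each time: feel for it with the pin's foot riding on the plate.
- beaker: Glass beaker, 70 mm across and 90 mm tall, standing right of the chassis (-y); origin at the centre of its underside. A bystander.
- bottle: Amber bottle with a blue cap, 60 mm across and 125 mm tall, standing left of the chassis (+y); origin at the centre of its underside. A bystander.
- screwdriver: Screwdriver, 190 mm long, lying on the table left of the chassis (+y), roughly along the chassis's x; origin within its length. A bystander.

How it is judged:
By the outcome, as a careful person would: the job done as asked, in the order asked, and still so for the second after the job is handed in, with the robot touching nothing.
It also fails if it takes over 51 s, if anything falls off the work surface, if the arm or the gripper's body presses on something with over 40 N, if the wrist force passes 120 N, or if a joint passes its speed limit or range.

### The arm

A 7-joint arm with a two-finger parallel gripper is mounted at the origin on the work surface. World frame = base frame: x ahead of the robot, y to its left, z up, the work surface at z = 0. Lengths are in mm, angles in rad, forces in N, time in s.
With the tool pointing down it reaches from about 425 to 950 mm from the base axis. Payload 4.7 kg.
Tool frame: the origin (TCP) lies midway between the tips of the shut fingers; the grasp point (between the pads) lies 19 mm behind it; z points along the fingers, y is the line along which they close (so a half turn about z gives the same grasp; the last joint's range is limited). The gripper opens to 85 mm and grips with 20 to 120 N. Pads are 22 mm wide; open, the fingers measure 114 mm over their backs; the gripper's body (76 mm by 85 mm) begins 54 mm behind the grasp point. The pads swing forward as they close: fully open they stand 13 mm farther back than shut.
Start: joints at [1.282, 0.469, -0.049, 1.532, 0.024, 1.141, -0.082], TCP at [173.445, -652.354, 231.335] pointing down, gripper open.
Joint ranges: [-2.59, 2.59], [-0.33, 1.99], [-1.39, 1.29], [0.1, 2.45], [-1.04, 4.18], [0.21, 1.99], [-2.66, 2.66]. Speed limits (rad/s): [2.57, 2.57, 3.14, 3.14, 3.14, 3.14, 3.14].

### API

Orientations are given as a unit quaternion [x, y, z, w].
In Python, from cell import monitor, viewer, bot gives the robot as it stands.
- The arm moves only by the tool play_rows, never from a script. Its argument "commands" is a list of rows, each an object with "linear": the shift along the tool's x, y, z in mm, a list of three; "yaw": the turn about the tool's z in rad. A call has 1 to 20 rows; each row shifts and turns the commanded pose from where the row before left it, along the tool's axes as they then stand; what a row does not reach is not made up. A row lasts 1/10 s, in which the tool goes at most 50 mm and 8.59 degrees, less where a joint would pass 70% of its speed; a pose out of reach is approached as far as the arm can. A call is refused whole if a number of a shift passes 50 or a number of a turn 0.15, either way. A call with a gripper value outside its range is refused whole. "fingers" is the closure, from 0 (fully open) to 1 (shut), set as the call begins (left out, the last holds). The fingers move at their own pace and stop on an object; the grip force is fixed at half the most. Time passes only in rows, so rows that do not move let the fingers close. It gives the time, the measured TCP pose, the force, the opening and the grip force at its end, in the units of the state.
- monitor.sense(): the state, without advancing time (a new reading comes with each control period).
- viewer.get_image(name): name is "side" or "top"; returns a dict with "frame" (400x640x3 uint8, red, green, blue), "intrinsics" (3x3 intrinsics, pixels), "position" and "attitude" of the camera in the world. Camera axes: x right, y up, looking along -z (the intrinsics and any distortion apply to the point x, -y, -z); pixel columns grow to the right and rows downward; lengths in mm; the calibration is good to about 2 mm. A picture is of the moment at which its call begins. There is no depth.
- bot.close_job(): hands the job in; it is judged then, once.
The state is a dict: "clock": time; "qpos": joint angles; "joint_velocities": joint speeds; "joint_efforts": joint torques, N m; "eef_pos": TCP position; "orientation": TCP orientation; "force": force on the tool from outside, world axes, zero at the start; "moment": the same for the moment, N m; "grip_width": finger opening in mm; "finger_force": force on a finger pad.
Only numpy, scipy, OpenCV 4.12 (cv2) and the standard library are available. Lean on these libraries where they do the work, as an engineer would, in place of code of your own. Each camera call takes 0.05 s, during which the arm holds its last target. There are 200 camera calls.

## Working session

There is one attempt and no reset: what is moved stays moved. The work goes in short steps, Python scripts to look and compute and a tool call to move; the robot and the scene stay as the last step left them, time stands still between calls to the robot, and variables do not carry over. Pictures are saved under pics/ and viewed, at most 10 in all, crops included, and the job is handed in when it is done.

Besides the shell and the picture viewer there is one more tool, called after "Request:" as name(argument=value, ...) on one line, values as JSON. play_rows: Moves the arm, as the interface text tells. Its arguments: {"type":"object","properties":{"commands":{"type":"array","items":{"type":"object","properties":{"linear":{"type":"array","items":{"type":"number"}},"yaw":{"type":"number"}}}},"fingers":{"type":"number"}},"required":["commands"]}

```bash
mkdir -p pics; cat > h.py <<'E'
import numpy as np,cv2
from scipy.spatial.transform import Rotation as R
from cell import monitor,viewer,bot
def snap(n,f=None):
    d=viewer.get_image(n)
    if f: cv2.imwrite('pics/'+f,cv2.cvtColor(d['frame'],cv2.COLOR_RGB2BGR))
    return d
def ray(d,u,v):
    K=np.array(d['intrinsics']);r=np.linalg.solve(K,[u,v,1.]);r=np.array([r[0],-r[1],-r[2]])
    return np.array(d['position'],float),R.from_quat(d['attitude']).apply(r)
def onz(d,u,v,z):
    o,r=ray(d,u,v);return o+r*(z-o[2])/r[2]
def tri(d1,p1,d2,p2):
    o1,r1=ray(d1,*p1);o2,r2=ray(d2,*p2)
    s=np.linalg.lstsq(np.c_[r1,-r2],o2-o1,rcond=None)[0]
    a=o1+s[0]*r1;b=o2+s[1]*r2
    return (a+b)/2,np.linalg.norm(a-b)
def proj(d,P):
    K=np.array(d['intrinsics']);c=R.from_quat(d['attitude']).inv().apply(np.array(P)-d['position'])
    q=K@np.array([c[0],-c[1],-c[2]]);return q[:2]/q[2]
E
python3 - <<'E'
from h import *
for n in('side','top'):
    d=snap(n,n+'0.png');print(n,d['intrinsics'],d['position'],d['attitude'],[k for k in d])
s=monitor.sense();print(s)
E
```

```text
side [[459.79717183   0.         320.78967053]
 [  0.         459.79717183 198.95289636]
 [  0.           0.           1.        ]] [275.84023411 622.31258121 768.53078758] [-0.11573264  0.36765448  0.88757939 -0.25226767] ['frame', 'intrinsics', 'position', 'attitude']
top [[468.73892915   0.         318.50561843]
 [  0.         468.73892915 189.27011572]
 [  0.           0.           1.        ]] [ 552.05993925   70.46061488 1080.43289748] [ 0.0295264  -0.03119951 -0.70183352  0.71104465] ['frame', 'intrinsics', 'position', 'attitude']
{'clock': 0.1, 'qpos': array([ 1.28208834,  0.46937025, -0.04861387,  1.53358559,  0.02409243,
        1.1409737 , -0.08228809]), 'joint_velocities': array([ 0.00042298, -0.00212457,  0.00065934, -0.00401421, -0.00169143,
        0.00013586,  0.00013334]), 'joint_efforts': array([ 5.09642687e-04, -5.11515427e+01, -4.70531546e-02, -2.38390070e+01,
        1.08107255e-02,  4.33619251e-03, -1.30069003e-05]), 'eef_pos': array([ 173.2964051 , -651.83356375,  230.35531229]), 'orientation': array([ 9.91570399e-01,  1.29566108e-01, -1.35620988e-04, -8.65291527e-04]), 'force': array([1.14259845, 0.10879429, 0.06572385]), 'moment': array([ 0.01391334, -0.03261311,  0.01969883]), 'finger_force': 0.0, 'grip_width': 85.37187412613645}
```

View pics/side0.png

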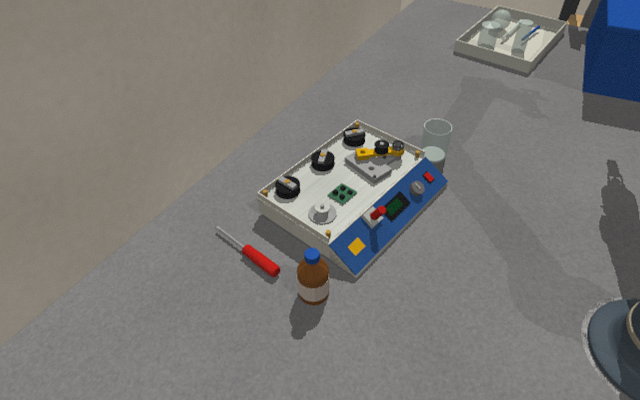

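View pics/top0.png

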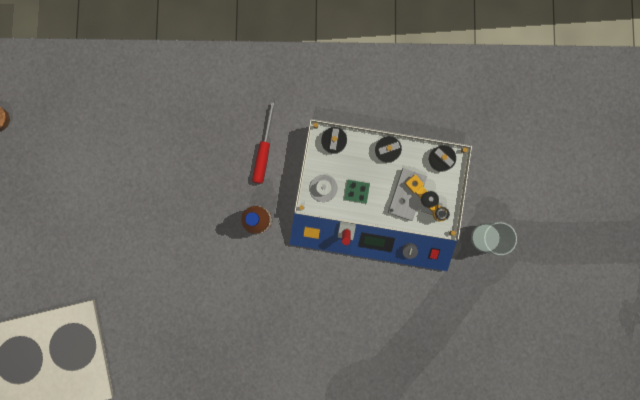

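The side view shows the red head at about (378,212), the arm and eye around (398,146), and the bottle and screwdriver on the left. In the top view the rotors are at (334,140), (388,149) and (442,158), the pin head at (347,237), the eye near (442,213), and the beaker on the right. Next I'll zoom in on the chassis.

```bash
python3 - <<'E'
import cv2
a=cv2.imread('pics/top0.png')[110:285,280:480];b=cv2.imread('pics/side0.png')[110:280,250:450]
cv2.imwrite('pics/t1.png',cv2.resize(a,None,fx=3.4,fy=3.4,interpolation=cv2.INTER_CUBIC))
cv2.imwrite('pics/s1.png',cv2.resize(b,None,fx=3.4,fy=3.4,interpolation=cv2.INTER_CUBIC))
E
```

```text
(no output)
```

View pics/t1.png

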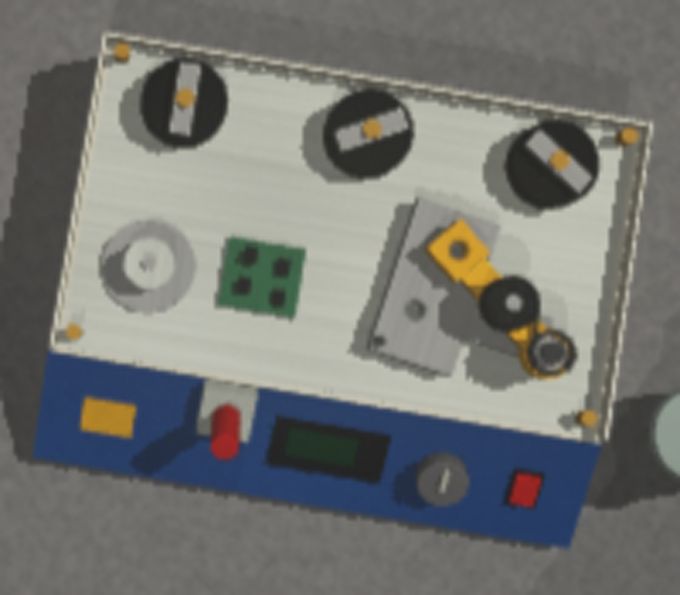

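View pics/s1.png

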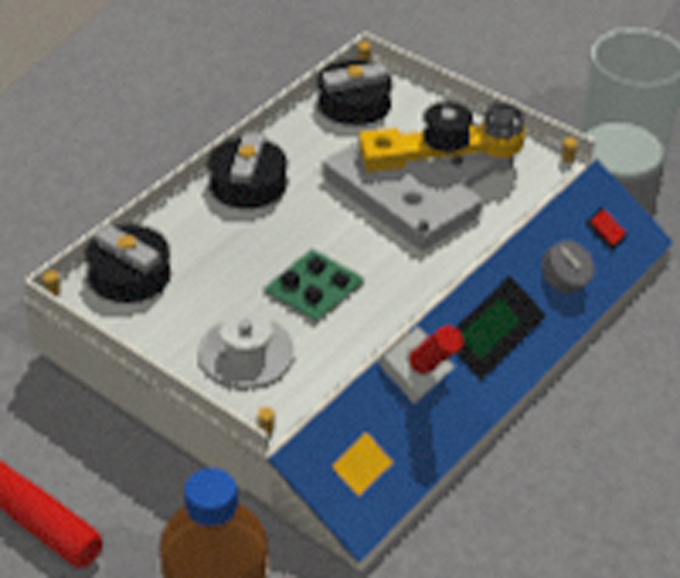

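The crops show:
- **Rotor centres**, top crop: (185,97), (372,128), (559,160).
- **Arm**, top crop: eye (459,249), plate hole (416,309), pivot knob (549,352), pin head about (226,432).
- **Side crop**: rotors at (126,241), (248,147), (355,71); eye (384,142); plate hole (412,198).

```bash
cat >> h.py <<'E'
def fit2(A,B):
    A=np.array(A,float);B=np.array(B,float);a=A-A.mean(0);b=B-B.mean(0)
    th=np.arctan2((a[:,0]*b[:,1]-a[:,1]*b[:,0]).sum(),(a*b).sum())
    c,s=np.cos(th),np.sin(th);M=np.array([[c,-s],[s,c]]);t=B.mean(0)-M@A.mean(0)
    return th,t,M,B-(A@M.T+t)
E
python3 - <<'E'
from h import *
T=snap('top');S=snap('side')
tc=lambda u,v:(280+(u+.5)/3.4-.5,110+(v+.5)/3.4-.5)
sc=lambda u,v:(250+(u+.5)/3.4-.5,110+(v+.5)/3.4-.5)
ch=[(102,120),(102,0),(102,-120),(35,-65)]
tp=[(185,97),(372,128),(559,160),(459,249)]
sp=[(126,241),(248,147),(355,71),(384,142)]
z=[84,84,84,87]
fits=[]
for d,c,p in((T,tc,tp),(S,sc,sp)):
    W=[onz(d,*c(*q),zz)[:2] for q,zz in zip(p,z)]
    th,t,M,r=fit2(ch,W);print('fit',th,t,r.round(1).tolist())
    h=onz(d,*c(*((416,309) if d is T else (412,198))),71)[:2]
    hc=M.T@(h-t);v=hc-[-20,-130];print('hole chassis',hc,np.hypot(*v),np.arctan2(v[1],v[0])-np.arctan2(65,55))
for a,b,zz in zip(tp,sp,z):print(*tri(T,tc(*a),S,sc(*b)),zz)
# red head
for d,n,box in((T,'t',(330,215,365,260)),(S,'s',(355,190,400,235))):
    f=d['frame'].astype(int);m=((f[...,0]>110)&(f[...,1]<70)&(f[...,2]<80)).astype(np.uint8)
    x0,y0,x1,y1=box;k=np.zeros_like(m);k[y0:y1,x0:x1]=m[y0:y1,x0:x1]
    ys,xs=np.nonzero(k);c=np.array([xs.mean(),ys.mean()]);print(n,len(xs),c)
    if n=='t':ct=c
    else: print('head centre',tri(T,ct,S,c))
E
```

```text
fit -0.1551084197307144 [629.51289686 -66.15065864] [[-0.0, -0.1], [0.2, -0.0], [-0.1, 0.3], [-0.1, -0.2]]
hole chassis [ -5.31184548 -47.09647013] 84.19463847279329 0.5269049330732885
fit -0.16128328377763088 [632.84256212 -69.96681783] [[-0.7, 1.3], [1.7, -3.0], [0.5, 0.8], [-1.5, 0.8]]
hole chassis [ -6.50216063 -45.05317986] 86.01252187195306 0.5446768112052705
[748.42755654  37.03840809  88.46980458] 1.203375045536729 84
[729.22804896 -80.48206895  92.59215264] 0.5865230306063601 84
[ 711.33475456 -198.66829552   88.57648839] 0.9546584143302018 84
[ 653.65645741 -135.36105301   90.18928402] 0.0020085998917567433 87
t 92 [346.16304348 237.31521739]
s 70 [379.54285714 209.95714286]
head centre (array([536.14184151,   8.5915476 ,  83.94572851]), np.float64(1.1335057222928036))
```

Request:
play_rows(commands=[{"linear": [0,0,0],"yaw": 0.139},{"linear": [0,0,0],"yaw": 0.139},{"linear": [0,0,0],"yaw": 0.138},{"linear": [16,-44,0],"yaw": 0},{"linear": [16,-44,0],"yaw": 0},{"linear": [16,-44,0],"yaw": 0},{"linear": [16,-44,0],"yaw": 0},{"linear": [16,-44,0],"yaw": 0},{"linear": [16,-44,0],"yaw": 0},{"linear": [16,-44,0],"yaw": 0},{"linear": [16,-44,0],"yaw": 0},{"linear": [16,-44,0],"yaw": 0},{"linear": [16,-44,0],"yaw": 0},{"linear": [16,-44,0],"yaw": 0},{"linear": [16,-44,0],"yaw": 0},{"linear": [16,-44,0],"yaw": 0},{"linear": [16,-44,0],"yaw": 0},{"linear": [16,-44,0],"yaw": 0},{"linear": [16,-44,0],"yaw": 0}], fingers=0.5)

```text
clock: 2.1
eef_pos: [536.4, 4.9, 231.4]
orientation: [0.997, -0.078, 0.0, 0.0]
force: [1.1, -0.6, -0.1]
grip_width: 43.0
finger_force: 0.0
```

```bash
cat >> h.py <<'E'
TH=-0.156
M=np.array([[np.cos(TH),-np.sin(TH)],[np.sin(TH),np.cos(TH)]])
T0=np.array([630.5,-67.5])
def w(x,y):return M@[x,y]+T0
def toch(P):
    P=np.array(P,float);return np.r_[M.T@(P[:2]-T0),P[2:]]
def st():
    s=monitor.sense();q=R.from_quat(s['orientation']).as_matrix()
    print('t %.2f'%s['clock'],'tcp',s['eef_pos'].round(1),'chassis',toch(s['eef_pos']).round(1),'yawx',round(np.arctan2(q[1,0],q[0,0]),4),'F',s['force'].round(1),'Mo',s['moment'].round(2),'w',round(s['grip_width'],1),'ff',round(s['finger_force'],1));return s
E
python3 - <<'E'
from h import *
st()
T=snap('top','top2.png')
tc=lambda u,v:(280+(u+.5)/3.4-.5,110+(v+.5)/3.4-.5)
for p in((50,350),(605,440)):
  for z in(55,63,71):print(p,z,toch(onz(T,*tc(*p),z)))
for p in((35,457),(568,547)):
  for z in(0,15,20,25):print(p,z,toch(onz(T,*tc(*p),z)))
E
```

```text
t 2.10 tcp [536.4   4.9 231.4] chassis [-104.2   56.9  231.4] yawx -0.1564 F [ 1.1 -0.6 -0.1] Mo [-0.   -0.06  0.  ] w 43.0 ff 0.0
(50, 350) 55 [-70.70828753 179.43038291  55.        ]
(50, 350) 63 [-70.92840076 178.99870455  63.        ]
(50, 350) 71 [-71.14851398 178.56702619  71.        ]
(605, 440) 55 [ -67.66902209 -180.87061722   55.        ]
(605, 440) 63 [ -67.9128464  -178.49137737   63.        ]
(605, 440) 71 [ -68.15667071 -176.11213753   71.        ]
(35, 457) 0 [-141.84328672  179.93352429    0.        ]
(35, 457) 15 [-141.24739945  179.15834486   15.        ]
(35, 457) 20 [-141.04877035  178.89995172   20.        ]
(35, 457) 25 [-140.85014126  178.64155857   25.        ]
(568, 547) 0 [-140.86417206 -182.94481516    0.        ]
(568, 547) 15 [-140.28187815 -178.68203703   15.        ]
(568, 547) 20 [-140.08778018 -177.26111098   20.        ]
(568, 547) 25 [-139.89368221 -175.84018493   25.        ]
```

```bash
python3 - <<'E'
from h import *
T=snap('top','top3.png');S=snap('side','side3.png')
tc=lambda u,v:(280+(u+.5)/3.4-.5,110+(v+.5)/3.4-.5)
sc=lambda u,v:(250+(u+.5)/3.4-.5,110+(v+.5)/3.4-.5)
for n,a,b in(('slope top L',(50,350),(272,460)),('slope bot L',(35,459),(360,567)),('slope top R',(605,440),(598,160)),('slopebot R',(568,547),(670,240)),('cap',(224,447),(449,341)),('hole',(416,309),(412,198)),('block low corner',(198,437),(415,402)),('block top L',(205,378),(385,365))):
    p,e=tri(T,tc(*a),S,sc(*b));print(n,toch(p).round(1),round(e,1))
a=cv2.imread('pics/top3.png')[180:300,270:450];b=cv2.imread('pics/side3.png')[100:260,290:470]
a=cv2.resize(a,(600,400),interpolation=3);b=cv2.resize(b,(600,533),interpolation=3)[:, :]
cv2.imwrite('pics/c3.png',np.vstack([a,b])[:,:] if 0 else cv2.resize(np.hstack([cv2.resize(a,(400,267)),cv2.resize(b,(400,355))[:267]]),(800,534)))
E
```

```text
slope top L [-71.  179.2  54.4] 0.8
slope bot L [-141.5  179.9   11.8] 2.9
slope top R [ -68.3 -182.    52.8] 1.7
slopebot R [-138.8 -176.2   21. ] 3.0
cap [-112.1   61.5   89.5] 1.1
hole [ -6.1 -45.1  73.4] 1.3
block low corner [-106.5   78.2   44.5] 7.8
block top L [-73.7  76.8  54.6] 4.9
```

View pics/c3.png

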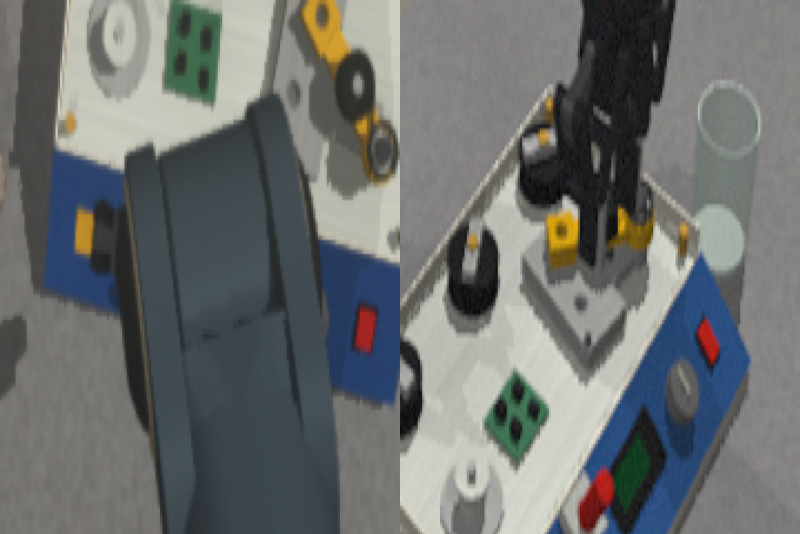

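The top view is blocked by the hand. In the side view the pin cap is free at crop (603,480). The measured slope and cap heights match the geometry, putting the mouth at z≈54.4. I'll descend.

Request:
play_rows(commands=[{"linear": [0,-3.5,40],"yaw": 0},{"linear": [0,0,40],"yaw": 0},{"linear": [0,0,40],"yaw": 0},{"linear": [0,0,0],"yaw": 0}])

```text
clock: 2.65
eef_pos: [531.7, 4.6, 106.6]
orientation: [0.997, -0.079, -0.006, 0.001]
force: [-0.8, 0.7, -0.2]
grip_width: 42.8
finger_force: 0.0
```

```bash
python3 - <<'E'
from h import *
s=st()
S=snap('side','side4.png')
print(proj(S,s['eef_pos']))
b=cv2.imread('pics/side4.png')[150:260,310:470]
cv2.imwrite('pics/c4.png',cv2.resize(b,(800,550),interpolation=3))
E
```

```text
t 2.65 tcp [531.7   4.6 106.6] chassis [-108.8   55.9  106.6] yawx -0.1579 F [-0.8  0.7 -0.2] Mo [-0.06  0.04  0.03] w 42.8 ff 0.0
[382.88331152 201.80528905]
```

View pics/c4.png

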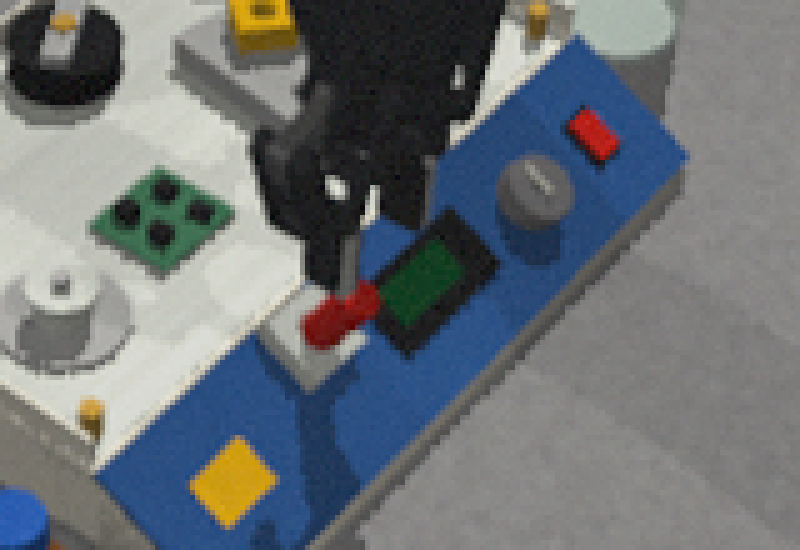

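The fingertips are at crop (325,290) and (405,220). Their midpoint, pixel (383,201), agrees with the projected TCP. The cap is at crop (365,300). I'll let the arm settle and then read the pose.

Request:
play_rows(commands=[{"linear": [0,0,0],"yaw": 0},{"linear": [0,0,0],"yaw": 0},{"linear": [0,0,0],"yaw": 0}])

```text
clock: 3.0
eef_pos: [537.7, 6.6, 113.3]
orientation: [0.997, -0.078, 0.002, -0.0]
force: [-0.8, 0.3, -0.4]
grip_width: 42.8
finger_force: 0.0
```

```bash
python3 - <<'E'
from h import *
st();S=snap('side')
# cap centre in side pic, intersect with plane chassis x=-111 z=89
f=S['frame'].astype(int);m=(f[...,0]>110)&(f[...,1]<75)&(f[...,2]<80)
m[:,:340]=0;m[:,400:]=0;m[:195]=0;m[240:]=0
ys,xs=np.nonzero(m);print(len(xs),xs.mean(),ys.mean(),xs.min(),xs.max(),ys.min(),ys.max())
for y in(56,58,60,62,64):
    print(y,proj(S,[*w(-101,y),71.7]),proj(S,[*w(-111,y),89]))
E
```

```text
t 3.00 tcp [537.7   6.6 113.3] chassis [-103.2   58.8  113.3] yawx -0.1566 F [-0.8  0.3 -0.4] Mo [-0.02 -0.05 -0.02] w 42.8 ff 0.0
80 377.925 211.0 370 384 206 216
56 [378.5623145  211.93004277] [383.10011705 208.37115172]
58 [377.99518022 212.46058627] [382.52785464 208.90725873]
60 [377.42680025 212.99229508] [381.95431265 209.44456447]
62 [376.85717048 213.52517306] [381.3794868  209.98307296]
64 [376.28628679 214.05922406] [380.80337276 210.52278825]
```

Request:
play_rows(commands=[{"linear": [-1,-1.5,14],"yaw": 0},{"linear": [0,0,15],"yaw": 0},{"linear": [0,0,13],"yaw": 0},{"linear": [0,0,8],"yaw": 0},{"linear": [0,0,3],"yaw": 0},{"linear": [0,0,0],"yaw": 0},{"linear": [0,0,0],"yaw": 0},{"linear": [0,0,0],"yaw": 0}])

```text
clock: 3.85
eef_pos: [536.1, 8.4, 58.9]
orientation: [0.997, -0.078, 0.001, -0.0]
force: [-0.0, -0.4, 0.6]
grip_width: 42.6
finger_force: 0.0
```

```bash
python3 - <<'E'
from h import *
s=st()
S=snap('side','side5.png')
print(proj(S,s['eef_pos']))
b=cv2.imread('pics/side5.png')[170:250,320:440]
cv2.imwrite('pics/c5.png',cv2.resize(b,(780,520),interpolation=3))
E
```

```text
t 3.85 tcp [536.1   8.4  58.9] chassis [-105.    60.3   58.9] yawx -0.1563 F [-0.  -0.4  0.6] Mo [ 0.01 -0.   -0.01] w 42.6 ff 0.0
[378.48737238 218.17307225]
```

View pics/c5.png

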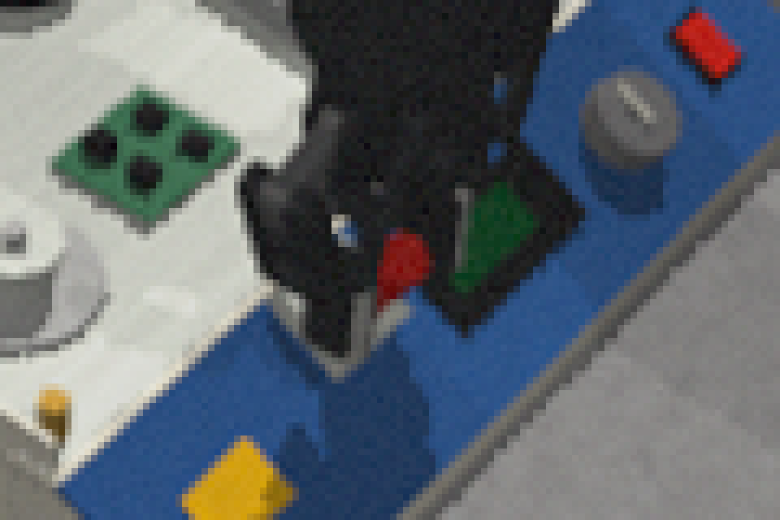

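The near fingertip at crop (335,345) and the far one at (455,250) straddle the red head at (400,265), so I'll close gently.

Request:
play_rows(commands=[{"linear": [0,0,0],"yaw": 0},{"linear": [0,0,0],"yaw": 0},{"linear": [0,0,0],"yaw": 0}], fingers=0.77)

```text
clock: 4.2
eef_pos: [535.7, 8.3, 58.5]
orientation: [0.997, -0.078, 0.0, 0.0]
force: [0.1, 0.3, 1.0]
grip_width: 19.5
finger_force: 0.0
```

Request:
play_rows(commands=[{"linear": [0,0,0],"yaw": 0},{"linear": [0,0,0],"yaw": 0},{"linear": [0,0,0],"yaw": 0},{"linear": [0,0,0],"yaw": 0}], fingers=0.85)

```text
clock: 4.6
eef_pos: [535.8, 8.4, 58.6]
orientation: [0.997, -0.078, 0.0, 0.0]
force: [-1.2, 0.4, 5.1]
grip_width: 16.3
finger_force: 58.5
```

```bash
python3 -c "
from h import *
st()"
```

```text
t 4.60 tcp [535.8   8.4  58.6] chassis [-105.4   60.3   58.6] yawx -0.1561 F [-1.2  0.4  5.1] Mo [0.05 0.15 0.01] w 16.3 ff 58.5
```

Request:
play_rows(commands=[{"linear": [-1,0,-1.73],"yaw": 0},{"linear": [-1,0,-1.73],"yaw": 0},{"linear": [-1.5,0,-2.6],"yaw": 0},{"linear": [0,0,0],"yaw": 0}])

```text
clock: 5.0
eef_pos: [532.2, 9.0, 64.7]
orientation: [0.997, -0.078, 0.0, -0.0]
force: [0.7, 0.5, 0.7]
grip_width: 16.5
finger_force: 58.5
```

```bash
python3 -c "
from h import *
st()"
```

```text
t 5.00 tcp [532.2   9.   64.7] chassis [-109.    60.3   64.7] yawx -0.1561 F [0.7 0.5 0.7] Mo [ 0.06 -0.19 -0.02] w 16.5 ff 58.5
```

Forces are low, so I'll continue along the axis.

Request:
play_rows(commands=[{"linear": [-1.5,0,-2.6],"yaw": 0},{"linear": [-1.5,0,-2.6],"yaw": 0},{"linear": [-1.5,0,-2.6],"yaw": 0},{"linear": [-1.5,0,-2.6],"yaw": 0},{"linear": [0,0,0],"yaw": 0}])

```text
clock: 5.5
eef_pos: [526.1, 9.9, 75.2]
orientation: [0.997, -0.078, 0.0, 0.0]
force: [0.9, 0.4, -0.2]
grip_width: 16.5
finger_force: 58.5
```

```bash
python3 -c "
from h import *
st()"
```

```text
t 5.50 tcp [526.1   9.9  75.2] chassis [-115.1   60.2   75.2] yawx -0.1561 F [ 0.9  0.4 -0.2] Mo [ 0.15 -0.17  0.03] w 16.5 ff 58.5
```

Request:
play_rows(commands=[{"linear": [-1.5,0,-2.6],"yaw": 0},{"linear": [-1.5,0,-2.6],"yaw": 0},{"linear": [-1.5,0,-2.6],"yaw": 0},{"linear": [-1.5,0,-2.6],"yaw": 0},{"linear": [-1.5,0,-2.6],"yaw": 0},{"linear": [-1.5,0,-2.6],"yaw": 0},{"linear": [-1.5,0,-2.6],"yaw": 0},{"linear": [-1.5,0,-2.6],"yaw": 0},{"linear": [0,0,0],"yaw": 0},{"linear": [0,0,0],"yaw": 0}])

```text
clock: 6.5
eef_pos: [514.4, 11.6, 95.6]
orientation: [0.997, -0.078, 0.0, 0.0]
force: [-0.7, -0.0, -0.8]
grip_width: 16.6
finger_force: 58.5
```

```bash
python3 - <<'E'
from h import *
s=st()
S=snap('side','side6.png');p=proj(S,s['eef_pos']).round().astype(int);print(p)
b=cv2.imread('pics/side6.png')[p[1]-50:p[1]+50,p[0]-70:p[0]+70]
cv2.imwrite('pics/c6.png',cv2.resize(b,(770,550),interpolation=3))
E
```

```text
t 6.50 tcp [514.4  11.6  95.6] chassis [-127.    60.1   95.6] yawx -0.1562 F [-0.7 -0.  -0.8] Mo [0.05 0.03 0.03] w 16.6 ff 58.5
[389 211]
```

View pics/c6.png

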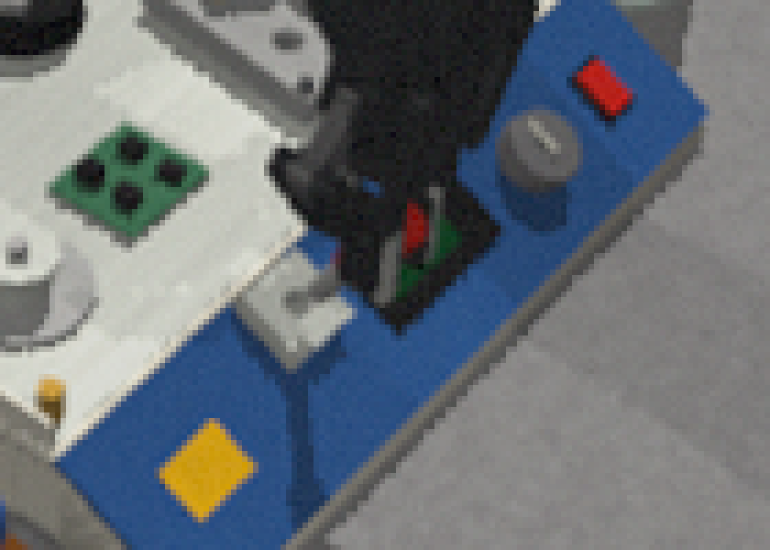

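The pin is fully out: head at crop (412,235), foot near (295,297) just above the empty sleeve. It still leans 30° in the grip. I'll turn it upright by pushing the foot against the lower edge of the fixed sleeve block.

Request:
play_rows(commands=[{"linear": [-7.2,0,4.2],"yaw": 0},{"linear": [-7.2,0,4.2],"yaw": 0},{"linear": [-7.2,0,4.2],"yaw": 0},{"linear": [2.5,0,4.3],"yaw": 0},{"linear": [2.5,0,4.3],"yaw": 0},{"linear": [2.5,0,4.3],"yaw": 0},{"linear": [2.5,0,4.3],"yaw": 0},{"linear": [0,0,0],"yaw": 0},{"linear": [0,0,0],"yaw": 0}])

```text
clock: 7.45
eef_pos: [503.1, 13.5, 65.6]
orientation: [0.997, -0.078, -0.0, 0.0]
force: [-0.2, -0.2, -0.7]
grip_width: 16.3
finger_force: 58.5
```

```bash
python3 - <<'E'
from h import *
s=st()
E
```

```text
t 7.45 tcp [503.1  13.5  65.6] chassis [-138.5   60.2   65.6] yawx -0.1563 F [-0.2 -0.2 -0.7] Mo [-0.02  0.01  0.01] w 16.3 ff 58.5
```

Request:
play_rows(commands=[{"linear": [3,0,-2],"yaw": 0},{"linear": [2.6,0,-1.6],"yaw": 0},{"linear": [2.6,0,-1.5],"yaw": 0},{"linear": [2.6,0,-1.4],"yaw": 0},{"linear": [0,0,0],"yaw": 0}])

```text
clock: 7.95
eef_pos: [507.0, 12.1, 69.8]
orientation: [0.997, -0.078, -0.007, 0.001]
force: [-8.5, 2.5, -4.7]
grip_width: 17.0
finger_force: 58.6
```

```bash
python3 - <<'E'
from h import *
s=st()
E
```

```text
t 7.95 tcp [507.   12.1  69.8] chassis [-134.4   59.5   69.8] yawx -0.1558 F [-8.5  2.5 -4.7] Mo [0.61 2.32 0.01] w 17.0 ff 58.6
```

Request:
play_rows(commands=[{"linear": [2.5,0,-1.2],"yaw": 0},{"linear": [2.5,0,-1],"yaw": 0},{"linear": [2.5,0,-0.8],"yaw": 0},{"linear": [0,0,0],"yaw": 0},{"linear": [0,0,0],"yaw": 0}])

```text
clock: 8.45
eef_pos: [515.5, 10.5, 73.2]
orientation: [0.997, -0.078, -0.006, 0.001]
force: [-7.1, 1.2, -4.6]
grip_width: 16.8
finger_force: 58.6
```

```bash
python3 - <<'E'
from h import *
s=st()
S=snap('side','side7.png');p=proj(S,s['eef_pos']).round().astype(int);print(p)
b=cv2.imread('pics/side7.png')[p[1]-50:p[1]+50,p[0]-70:p[0]+70]
cv2.imwrite('pics/c7.png',cv2.resize(b,(770,550),interpolation=3))
E
```

```text
t 8.45 tcp [515.5  10.5  73.2] chassis [-125.7   59.2   73.2] yawx -0.1561 F [-7.1  1.2 -4.6] Mo [0.33 2.01 0.02] w 16.8 ff 58.6
[387 218]
```

View pics/c7.png

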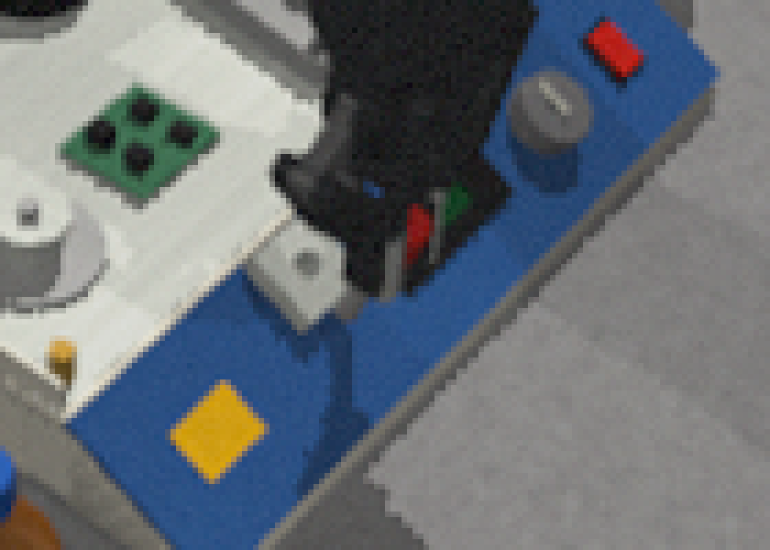

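The pin is turning: the sleeve mouth at crop (308,262) is clear, and the head at (415,235) is now nearly parallel to the fingers. I'll keep pushing.

Request:
play_rows(commands=[{"linear": [2.5,0,-0.6],"yaw": 0},{"linear": [2.5,0,-0.6],"yaw": 0},{"linear": [2.5,0,-0.4],"yaw": 0},{"linear": [2.5,0,-0.3],"yaw": 0},{"linear": [2.5,0,-0.2],"yaw": 0},{"linear": [0,0,0],"yaw": 0},{"linear": [0,0,0],"yaw": 0}])

```text
clock: 9.2
eef_pos: [527.6, 8.9, 75.4]
orientation: [0.997, -0.078, -0.006, 0.001]
force: [-8.2, 1.3, -2.2]
grip_width: 16.4
finger_force: 59.1
```

```bash
python3 - <<'E'
from h import *
s=st()
E
```

```text
t 9.20 tcp [527.6   8.9  75.4] chassis [-113.5   59.5   75.4] yawx -0.156 F [-8.2  1.3 -2.2] Mo [ 0.47  2.26 -0.03] w 16.4 ff 59.1
```

Request:
play_rows(commands=[{"linear": [2,0,0],"yaw": 0},{"linear": [1.5,0,0],"yaw": 0},{"linear": [0,0,0],"yaw": 0},{"linear": [0,0,0],"yaw": 0}])

```text
clock: 9.6
eef_pos: [530.0, 8.3, 75.2]
orientation: [0.997, -0.078, -0.007, 0.001]
force: [-10.6, 1.9, -1.9]
grip_width: 16.2
finger_force: 59.6
```

```bash
python3 - <<'E'
from h import *
s=st()
E
```

```text
t 9.60 tcp [530.    8.3  75.2] chassis [-111.    59.2   75.2] yawx -0.156 F [-10.6   1.9  -1.9] Mo [ 0.39  2.73 -0.02] w 16.2 ff 59.6
```

Request:
play_rows(commands=[{"linear": [-8,0,0],"yaw": 0},{"linear": [-10,0,-3],"yaw": 0},{"linear": [0,10,-20],"yaw": 0},{"linear": [0,20,-30],"yaw": 0},{"linear": [0,20,-20],"yaw": 0},{"linear": [0,10,-5],"yaw": 0},{"linear": [0,0,0],"yaw": 0},{"linear": [0,0,0],"yaw": 0},{"linear": [0,0,0],"yaw": 0}])

```text
clock: 10.5
eef_pos: [509.2, -47.0, 154.3]
orientation: [0.997, -0.077, -0.001, -0.0]
force: [-0.2, -0.0, -0.3]
grip_width: 16.5
finger_force: 59.6
```

```bash
python3 - <<'E'
from h import *
s=st()
S=snap('side','side8.png');p=proj(S,s['eef_pos']).round().astype(int);print(p)
b=cv2.imread('pics/side8.png')[p[1]-30:p[1]+30,p[0]-40:p[0]+40]
cv2.imwrite('pics/c8.png',cv2.resize(b,(800,600),interpolation=3))
E
```

```text
t 10.50 tcp [509.2 -47.  154.3] chassis [-123.     1.4  154.3] yawx -0.1544 F [-0.2 -0.  -0.3] Mo [-0.04  0.01 -0.01] w 16.5 ff 59.6
[406 173]
```

View pics/c8.png

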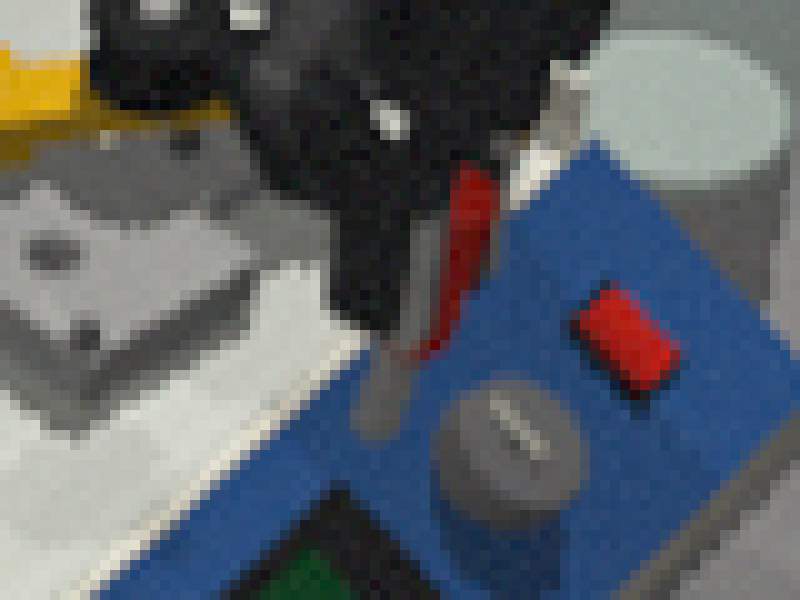

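The shaft is visible from crop (400,350) down to the foot at about (376,432), the head runs up to (478,170), and the pin looks nearly parallel to the fingers. I'll work out the tilt numerically.

```bash
python3 - <<'E'
from h import *
s=monitor.sense();S=snap('side')
e=s['eef_pos'];p=proj(S,e).round()
px=lambda u,v:(p[0]-40+(u+.5)/10-.5,p[1]-30+(v+.5)/10-.5)
c=toch(e)
print('crop coords of predicted upright pts:')
for dz in(-38,-28,-18,-8,0,32):
    q=proj(S,[*e[:2],e[2]+dz]);print(dz,((q-p+[40,30])*10).round(0))
# intersect rays with plane chassis y=c[1]
n=np.r_[M@[0,1],0]
for nm,q in(('shoulder',(400,352)),('foot',(376,432)),('headtop',(478,172)),('fingertip near',(370,330))):
    o,r=ray(S,*px(*q));t=((e-o)@n)/(r@n);P=toch(o+t*r);print(nm,(P-c).round(1))
E
```

```text
crop coords of predicted upright pts:
-38 [384. 442.]
-28 [389. 407.]
-18 [395. 370.]
-8 [400. 334.]
0 [404. 304.]
32 [423. 181.]
shoulder [  0.6   0.  -12.1]
foot [  3.3   0.  -35.9]
headtop [-10.4   0.   41. ]
fingertip near [  8.    0.  -10.4]
```

About 7° of lean remains, so I'll press it against the block edge once more, a little further.

Request:
play_rows(commands=[{"linear": [0,-20,10],"yaw": 0},{"linear": [0,-30,20],"yaw": 0},{"linear": [0,-8,28],"yaw": 0},{"linear": [0,0,20],"yaw": 0},{"linear": [0,0,0],"yaw": 0},{"linear": [5,0,0],"yaw": 0},{"linear": [5,0,0],"yaw": 0},{"linear": [5,0,0],"yaw": 0},{"linear": [4,0,0],"yaw": 0},{"linear": [3,0,0],"yaw": 0},{"linear": [2,0,0],"yaw": 0},{"linear": [2,0,0],"yaw": 0},{"linear": [0,0,0],"yaw": 0},{"linear": [0,0,0],"yaw": 0}])

```text
clock: 12.0
eef_pos: [539.3, 5.0, 76.6]
orientation: [0.997, -0.078, -0.006, 0.001]
force: [-8.8, 2.5, 0.2]
grip_width: 16.2
finger_force: 61.5
```

```bash
python3 - <<'E'
from h import *
s=st();print(s['qpos'])
E
```

```text
t 12.00 tcp [539.3   5.   76.6] chassis [-101.4   57.4   76.6] yawx -0.1569 F [-8.8  2.5  0.2] Mo [ 0.44  2.53 -0.01] w 16.2 ff 61.5
[ 0.19328458  0.47232138 -0.35824458  1.97447652  0.23613585  0.74643425
 -2.03286301]
```

Request:
play_rows(commands=[{"linear": [-8,0,0],"yaw": 0},{"linear": [-10,0,-3],"yaw": 0},{"linear": [0,10,-20],"yaw": 0},{"linear": [0,20,-30],"yaw": 0},{"linear": [0,20,-20],"yaw": 0},{"linear": [0,7,-3],"yaw": 0},{"linear": [0,0,0],"yaw": 0},{"linear": [0,0,0],"yaw": 0},{"linear": [0,0,0],"yaw": 0}])

```text
clock: 12.9
eef_pos: [517.3, -47.3, 152.4]
orientation: [0.997, -0.077, -0.001, -0.0]
force: [-0.3, -0.4, -1.0]
grip_width: 16.3
finger_force: 61.4
```

```bash
cat > tilt.py <<'E'
from h import *
s=st();S=snap('side','sideT%d.png'%int(s['clock']*100));e=s['eef_pos']
p=proj(S,e);f=S['frame'].astype(int);m=(f[...,0]>100)&(f[...,1]<75)&(f[...,2]<80)
x0,y0=p.round().astype(int)
for y in range(y0-18,y0+18):
    xs=[x for x in range(x0-12,x0+14) if m[y,x]]
    ax=np.interp(y,[proj(S,e+[0,0,h])[1] for h in(40,-40)],[proj(S,e+[0,0,h])[0] for h in(40,-40)])
    r=f[y,int(ax)-6:int(ax)+9]
    print(y,round(ax,1),(xs[0],xs[-1]) if xs else '',' '.join('%d/%d/%d'%tuple(q) for q in r) if not xs and y>y0 else '')
E
python3 tilt.py
echo ---OLD; python3 - <<'E'
import cv2
f=cv2.imread('pics/side8.png')[...,::-1].astype(int)
m=(f[...,0]>100)&(f[...,1]<75)&(f[...,2]<80)
for y in range(155,191):
    xs=[x for x in range(394,420) if m[y,x]]
    if xs:print(y,xs[0],xs[-1])
E
```

```text
t 12.90 tcp [517.3 -47.3 152.4] chassis [-115.     2.4  152.4] yawx -0.1544 F [-0.3 -0.4 -1. ] Mo [ 0.04  0.03 -0.03] w 16.3 ff 61.4
155 404.9  
156 404.9  
157 404.9  
158 404.8  
159 404.7 (408, 410) 
160 404.5 (408, 410) 
161 404.4 (407, 411) 
162 404.2 (407, 411) 
163 404.1 (407, 410) 
164 404.0 (407, 409) 
165 403.8 (408, 409) 
166 403.7 (408, 410) 
167 403.5 (408, 409) 
168 403.4 (408, 409) 
169 403.3 (407, 408) 
170 403.1 (407, 407) 
171 403.0 (407, 409) 
172 402.8 (407, 409) 
173 402.7 (407, 409) 
174 402.5 (407, 409) 
175 402.4 (405, 409) 
176 402.3 (405, 408) 
177 402.1 (404, 407) 
178 402.0  199/204/194 198/199/190 195/198/186 199/202/191 218/212/197 200/196/182 132/138/143 73/82/105 90/68/73 100/63/60 100/43/42 97/39/35 91/33/41 65/56/88 39/65/111
179 401.8  197/198/190 195/196/187 201/199/190 218/212/197 190/189/177 125/129/135 55/74/115 59/76/100 85/88/92 88/82/79 87/77/75 83/68/67 68/64/82 38/66/107 43/76/120
180 401.7  198/199/188 186/188/179 209/207/189 189/186/173 108/120/131 48/72/114 30/65/111 67/79/100 83/85/84 86/90/85 86/87/83 83/84/81 57/74/98 27/65/109 37/68/
[... 1001 characters left out ...]
7/70/114 40/72/113 37/69/112 37/69/114 46/72/111 72/82/96 89/88/87 88/83/81 77/78/83 54/74/106 36/69/113 35/70/117
188 400.7  50/82/129 37/76/124 45/81/129 41/71/117 40/72/116 40/71/115 36/68/115 36/69/114 49/73/111 67/77/104 66/79/102 57/74/108 37/70/111 36/69/113 34/69/117
189 400.7  43/78/127 41/77/127 42/79/126 41/76/123 43/71/116 40/70/115 42/71/119 44/74/119 43/70/114 36/70/115 35/71/116 36/69/114 41/71/115 41/72/115 39/71/117
190 400.7  39/75/124 45/79/129 43/78/127 43/78/127 35/72/123 42/71/112 40/72/114 40/71/116 41/70/114 40/70/113 39/69/112 42/73/115 37/67/110 37/71/115 36/71/116
---OLD
160 412 413
161 412 414
162 411 415
163 411 415
164 411 414
165 411 413
170 412 412
173 411 411
```

```bash
python3 - <<'E'
from h import *
s=monitor.sense();e=s['eef_pos'];S=snap('side');c=toch(e);n=np.r_[M@[0,1],0]
f=S['frame'].astype(float)
# shaft: pixel-level weights = low blue-red difference (grey vs blue panel), rows 180..187
P=[]
for y in range(180,188):
    xs=np.arange(397,412);d=f[y,xs,2]-f[y,xs,0];wt=np.clip((75-d)/75,0,1);wt[xs<400]=0
    P.append((y,(wt*xs).sum()/wt.sum(),wt.sum()));
P=np.array(P);print(P.round(2));k=np.polyfit(P[:7,0],P[:7,1],1);print(k)
for y in(179,187.5):
    o,r=ray(S,np.polyval(k,y),y);t=((e-o)@n)/(r@n);print(y,(toch(o+t*r)-c).round(1))
for tilt in(8,4,0,-4,-8):
    u=np.array([-np.sin(np.radians(tilt)),0,np.cos(np.radians(tilt))]);G=c+[0,0,20]
    q=[proj(S,[*w(*(G-d*u)[:2]),(G-d*u)[2]]) for d in(28,58)];print(tilt,q[0].round(1),q[1].round(1),'slope',((q[1]-q[0])[0]/(q[1]-q[0])[1]).round(3))
E
```

```text
[[180.   404.44   5.15]
 [181.   404.34   5.05]
 [182.   404.51   5.33]
 [183.   405.15   6.07]
 [184.   405.6    6.73]
 [185.   405.72   7.11]
 [186.   405.87   7.52]
 [187.   406.27   6.76]]
[2.91653488e-01 3.51718249e+02]
179 [ -4.7  -0.  -14.5]
187.5 [-13.1   0.  -33.1]
8 [400.7 174.7] [397.6 184.5] slope -0.319
4 [401.5 175.2] [399.2 185.5] slope -0.226
0 [402.3 175.6] [400.8 186.4] slope -0.14
-4 [403.1 176. ] [402.4 187.3] slope -0.061
-8 [403.9 176.4] [404.1 188. ] slope 0.013
```

The pin has over-rotated by about 6°. I'll correct it with a gentle opposite push on the block's upper edge.

Request:
play_rows(commands=[{"linear": [20,-15,0],"yaw": 0},{"linear": [25,-28,5],"yaw": 0},{"linear": [18,-15,20],"yaw": 0},{"linear": [0,0,20],"yaw": 0},{"linear": [0,0,12],"yaw": 0},{"linear": [0,0,0],"yaw": 0},{"linear": [-4,0,0],"yaw": 0},{"linear": [-4,0,0],"yaw": 0},{"linear": [-4,0,0],"yaw": 0},{"linear": [-4,0,0],"yaw": 0},{"linear": [0,0,0],"yaw": 0}])

```text
clock: 14.1
eef_pos: [575.1, 1.2, 98.1]
orientation: [0.997, -0.078, 0.003, -0.0]
force: [2.7, -1.5, 3.1]
grip_width: 16.3
finger_force: 61.6
```

```bash
python3 - <<'E'
from h import *
s=st()
E
```

```text
t 14.10 tcp [575.1   1.2  98.1] chassis [-65.4  59.3  98.1] yawx -0.1564 F [ 2.7 -1.5  3.1] Mo [-0.13 -0.81  0.02] w 16.3 ff 61.6
```

Request:
play_rows(commands=[{"linear": [-3,0,0],"yaw": 0},{"linear": [-3,0,0],"yaw": 0},{"linear": [-2,0,0],"yaw": 0},{"linear": [0,0,0],"yaw": 0},{"linear": [0,0,0],"yaw": 0}])

```text
clock: 14.6
eef_pos: [564.2, 3.1, 97.2]
orientation: [0.997, -0.078, -0.001, 0.0]
force: [-2.8, 0.3, 5.8]
grip_width: 16.4
finger_force: 62.2
```

```bash
python3 - <<'E'
from h import *
s=st()
E
```

```text
t 14.60 tcp [564.2   3.1  97.2] chassis [-76.5  59.4  97.2] yawx -0.1563 F [-2.8  0.3  5.8] Mo [ 0.16  0.62 -0.01] w 16.4 ff 62.2
```

Request:
play_rows(commands=[{"linear": [0,0,-15],"yaw": 0},{"linear": [-10,20,-20],"yaw": 0},{"linear": [-20,20,-20],"yaw": 0},{"linear": [-9,20,0],"yaw": 0},{"linear": [0,0,0],"yaw": 0},{"linear": [0,0,0],"yaw": 0},{"linear": [0,0,0],"yaw": 0}])

```text
clock: 15.3
eef_pos: [517.8, -49.5, 151.5]
orientation: [0.997, -0.077, 0.0, -0.0]
force: [-0.1, -0.1, -1.3]
grip_width: 16.7
finger_force: 61.7
```

```bash
cat > tilt.py <<'E'
from h import *
s=st();e=s['eef_pos'];S=snap('side','sT%d.png'%int(s['clock']*100));c=toch(e)
f=S['frame'].astype(float);q1=proj(S,e+[0,0,-8]);q2=proj(S,e+[0,0,-36])
P=[]
for y in range(int(q1[1])-1,int(q2[1])+6):
    x0=int(np.interp(y,[q1[1],q2[1]],[q1[0],q2[0]]));xs=np.arange(x0-5,x0+11)
    d=f[y,xs,2]-f[y,xs,0];print(y,xs[0],d.astype(int),f[y,xs,0].astype(int))
for t in(8,4,0,-4,-8):
    u=np.array([-np.sin(np.radians(t)),0,np.cos(np.radians(t))]);G=c+[0,0,20]
    q=[proj(S,[*w(*(G-d*u)[:2]),(G-d*u)[2]]) for d in(28,56)];print(t,q[0].round(1),q[1].round(1))
E
python3 tilt.py
```

```text
t 15.30 tcp [517.8 -49.5 151.5] chassis [-114.2    0.2  151.5] yawx -0.155 F [-0.1 -0.1 -1.3] Mo [0.03 0.04 0.02] w 16.7 ff 61.7
174 397 [ -5  -3   4   7  -1  -3  -4   1 -27 -74 -89 -88 -84  11  69  76] [108  59  25  14  27  78  89  84  82 102 105 100 103  65  42  38]
175 397 [ -6  -3  -5   0  -3  -2  -1 -12 -59 -88 -83 -79 -93  27  75  77] [180 151 108  65  69  84  91  87 100 106 104 101 103  69  39  35]
176 397 [ -9  -8  -7 -10  -8 -14 -25 -51 -83 -82 -84 -91 -48  49  81  75] [204 195 178 152 124 101  97 102 105 107 103 100  92  58  33  39]
177 397 [ -9  -7 -13 -19  -9  12 -33 -87 -98 -95 -95 -51  25  71  76  78] [199 195 204 211 161  91  96 105 113 109 107  94  65  41  40  35]
178 397 [ -8 -12 -21 -18   9  52  -2 -31 -40 -41 -28  23  70  80  71  75] [194 200 219 198 132  59  85  97 100  94  95  69  43  35  43  37]
179 396 [ -8 -10 -19 -13  10  58  63  12  -1  -4  -4  21  67  80  75  73] [196 199 216 188 126  59  43  83  87  84  84  69  46  35  40  42]
180 396 [ -9 -20 -13  23  69  81  38   5  -4  -1  -3  31  69  82  77  74] [187 209 188 106  43  30  60  82  88  85  84  66  47  37 
[... 620 characters left out ...]
6 77 80]
186 396 [76 74 74 73 72 73  9 -7 -7 -5 23 68 81 31  0 -2] [42 38 40 42 41 41 85 91 86 87 68 41 35 66 78 74]
187 396 [81 74 73 80 72 78 40 10  1  8 52 72 82 17 -6  1] [40 41 35 34 43 39 64 78 83 78 55 42 36 67 72 68]
188 396 [86 82 78 76 80 81 66 53 47 54 70 77 82 19 -3 -1] [37 41 40 41 37 34 48 50 58 50 41 38 36 64 74 67]
189 396 [82 84 80 73 77 72 76 76 78 77 75 74 84 30 -1 -3] [44 44 38 43 39 42 38 39 36 38 41 39 33 58 69 67]
190 396 [84 86 84 69 78 73 78 78 73 78 76 72 79 41  0 -1] [43 44 42 39 37 41 37 35 41 32 36 44 38 43 65 70]
8 [400.9 174.4] [398.  183.5]
4 [401.7 174.8] [399.5 184.5]
0 [402.5 175.3] [401.1 185.4]
-4 [403.3 175.7] [402.7 186.2]
-8 [404.1 176. ] [404.3 186.8]
```

The tilt is now about -1.5° and the pin sits roughly 5 mm off in tool x. I'll go above the eye and turn so the fingers close across the arm.

Request:
play_rows(commands=[{"linear": [30,12,0],"yaw": 0},{"linear": [40,16,0],"yaw": 0},{"linear": [40,16,0],"yaw": 0},{"linear": [30,12,0],"yaw": 0},{"linear": [10,3,0],"yaw": 0},{"linear": [0,0,0],"yaw": -0.14},{"linear": [0,0,0],"yaw": -0.14},{"linear": [0,0,0],"yaw": -0.14},{"linear": [0,0,0],"yaw": -0.14},{"linear": [0,0,0],"yaw": -0.14},{"linear": [0,0,0],"yaw": -0.14},{"linear": [0,0,0],"yaw": -0.14},{"linear": [0,0,0],"yaw": -0.14},{"linear": [0,0,0],"yaw": -0.14},{"linear": [0,0,0],"yaw": -0.14},{"linear": [0,0,0],"yaw": 0},{"linear": [0,0,0],"yaw": 0}])

```text
clock: 17.05
eef_pos: [656.2, -131.3, 151.1]
orientation: [0.813, 0.582, -0.0, -0.0]
force: [0.1, 0.2, -0.3]
grip_width: 16.5
finger_force: 61.4
```

```bash
cat > look.py <<'E'
from h import *
s=st();e=s['eef_pos'];S=snap('side','L%d.png'%int(s['clock']*100))
q=R.from_quat(s['orientation']).as_matrix();print('tool x in chassis',(M.T@q[:2,0]).round(3))
f=S['frame'].astype(int);pe=proj(S,[*w(35,-65),87]);pf=proj(S,e+[0,0,-40]);print('eye pred',pe,'tcp',proj(S,e),'foot pred',pf)
y0,y1=int(min(pf[1],pe[1]))-14,int(max(pf[1],pe[1]))+12;x0,x1=int(pe[0])-16,int(pe[0])+18
hsv=cv2.cvtColor(S['frame'],cv2.COLOR_RGB2HSV)
print('cols',x0,x1)
for y in range(y0,y1):
    r=''
    for x in range(x0,x1):
        h,sa,v=hsv[y,x].astype(int)
        r+=('R' if sa>120 and (h<8 or h>172) else 'Y' if sa>100 and 15<h<35 else 'B' if sa>100 and 100<h<130 else '%d'%min(9,v//26))
    print(y,r)
E
python3 look.py
```

```text
t 17.05 tcp [ 656.2 -131.3  151.1] chassis [ 35.3 -59.  151.1] yawx 1.242 F [ 0.1  0.2 -0.3] Mo [ 0.01  0.03 -0.01] w 16.5 ff 61.4
tool x in chassis [0.172 0.985]
eye pred [362.39710799 151.88376846] tcp [361.91716185 130.73623268] foot pred [361.17148826 144.90095305]
cols 346 380
130 122444YYYYY56653332111111444444455
131 555666YYYYY67653332100123444444444
132 66666655YY455542332112344444444444
133 6766654333333332333246664433444444
134 5555433333222222333257776444444444
135 3323322222211101333267777666444444
136 222222110Y011111333267777777643444
137 1111B11111111111333267777777766644
138 0111111111111111333267777777777766
139 0111111111111111333377777777777766
140 0010111111111101333377777777776543
141 0000110000110101333367777777764211
142 0100000000000001233577777777631112
143 0001010011010100126787777777521112
144 2001000101000000157888777777411112
145 43101B1000000013478888888777511111
146 4443322211223444478888888877731111
147 4445444444444456788888888888631111
148 44444444556YYYYYYYYYY8788888511011
149 665444444YYYYYYYYYYYYYYYYYYYY00000
150 8877667776YYYYYYYYYYYYYYYYYYYBB010
151 7788888775YYYYYYYYYYYYYYYYYYYR0110
152 7777887665YYYYYYYYYYYYYYYYYYYYY000
153 7777776665YYYYYYYYYYYYYYYYYYYYYY01
154 7777666654YYYYYYYYYYYYYYYYYYYYYYYY
155 7666666654YYYYYYYYYYYYYYYYYYYYYYYY
156 7666666653YYYYYYYYYYYYYYYYYYYY5433
157 66666666433YYYYYYYYYYYYY4433345433
158 56666666433YYYYYYYYYYYY43333333333
159 34566666533YYYYYYYYYYYY44444333333
160 334566666433YY34443333333333443333
161 3333566664333333333333355433444434
162 3333345666433333333333566643433334
```

Request:
play_rows(commands=[{"linear": [0.7,0.7,6],"yaw": 0},{"linear": [0,0,7],"yaw": 0},{"linear": [0,0,6],"yaw": 0},{"linear": [0,0,2],"yaw": 0},{"linear": [0,0,0],"yaw": 0},{"linear": [0,0,0],"yaw": 0}])

```text
clock: 17.7
eef_pos: [657.5, -131.7, 130.4]
orientation: [0.813, 0.583, 0.0, 0.0]
force: [-0.7, 0.7, -0.1]
grip_width: 16.5
finger_force: 61.4
```

```bash
python3 look.py
```

```text
t 17.70 tcp [ 657.5 -131.7  130.4] chassis [ 36.6 -59.2 130.4] yawx 1.2437 F [-0.7  0.7 -0.1] Mo [-0.05  0.    0.02] w 16.5 ff 61.4
tool x in chassis [0.17  0.985]
eye pred [362.39710799 151.88376846] tcp [361.11384033 137.88263653] foot pred [360.39978161 151.65922052]
cols 346 380
137 1110011111111RR3321100126777766643
138 1111111111111RR3321001257777777766
139 0111111111111223321125677777777766
140 0101111111110012322367777777776543
141 0011011010010012332577777777764110
142 0100100001100003332678777777631111
143 0011000100110003332678777777521112
144 2100100100101003332678877777411112
145 4311R00000000013332688888877521111
146 5443322211223433332788888887741111
147 4445444444444453332788888888631111
148 4444455445YYYYY4333YY8888888511011
149 675444444YYYYYYY34YYYYYYYYYYY00001
150 7776676776YYYYYYYYYYYYYYYYYYYB0000
151 7778888775YYYYYYYYYYYYYYYYYYY00011
152 7777787665YYYYYYYYYYYYYYYYYYYY1010
153 7777777665YYYYYYYYYYYYYYYYYYYYYY11
154 7777666654YYYYYYYYYYYYYYYYYYYYYYYY
155 7666666654YYYYYYYYYYYYYYYYYYYYYYYY
156 6666666653YYYYYYYYYYYYYYYYYYYY5433
157 66666666433YYYYYYYYYYYYY4433345433
158 56666666433YYYYYYYYYYYY33333343333
159 34666666533YYYYYYYYYYYY43434434334
160 334566666433YY33443333333344444334
161 3334566664333333433433355433443433
162 3333345665433433333333566643334444
```

Request:
play_rows(commands=[{"linear": [0,0,2],"yaw": 0},{"linear": [0,0,2],"yaw": 0},{"linear": [0,0,1.5],"yaw": 0},{"linear": [0,0,1],"yaw": 0},{"linear": [0,0,0],"yaw": 0},{"linear": [0,0,0],"yaw": 0}])

```text
clock: 18.35
eef_pos: [657.4, -131.7, 124.0]
orientation: [0.813, 0.583, 0.0, 0.0]
force: [0.7, 0.1, -1.5]
grip_width: 16.7
finger_force: 61.4
```

```bash
python3 look.py|head -28
```

```text
t 18.35 tcp [ 657.4 -131.7  124. ] chassis [ 36.5 -59.3 124. ] yawx 1.2438 F [ 0.7  0.1 -1.5] Mo [ 0.02  0.03 -0.02] w 16.7 ff 61.4
tool x in chassis [0.17  0.985]
eye pred [362.39710799 151.88376846] tcp [361.02904894 140.15888377] foot pred [360.32020205 153.81821987]
cols 346 380
137 1110011221101R23321111005777766644
138 0111111121011R23321111105777777766
139 0101111111111RR3321111116777777766
140 0001111111111R23321010257777776543
141 1000110111110R23321013677777764211
142 10000000011Y0013322467777777631112
143 0010000000000103332588877777521112
144 1101100010100003332688887777411112
145 431000000000B023332688888877521111
146 4443322211223443332788888878731111
147 4444444434444543332788888888630111
148 44445544456YYYY4333YY8788888510011
149 675444444YYYYYY4333YYYYYYYYYY00000
150 7777677676YYYYY4333YYYYYYYYYY01000
151 7778888775YYYYY333YYYYYYYYYYY10100
152 7777787665YYYYYYYYYYYYYYYYYYYY1110
153 7777776665YYYYYYYYYYYYYYYYYYYYYY11
154 7776655554YYYYYYYYYYYYYYYYYYYYYYYY
155 7766666654YYYYYYYYYYYYYYYYYYYYYYYY
156 7666666653YYYYYYYYYYYYYYYYYYYY5433
157 66666666433YYYYYYYYYYYYY4443345433
158 56666666433YYYYYYYYYYYY43333343333
159 34566666533YYYYYYYYYYYY44444333334
160 334566666433YY34443333333343444343
```

Request:
play_rows(commands=[{"linear": [0,0,1],"yaw": 0},{"linear": [0,0,1],"yaw": 0},{"linear": [0,0,1],"yaw": 0},{"linear": [0,0,0],"yaw": 0},{"linear": [0,0,0],"yaw": 0}])

```text
clock: 18.9
eef_pos: [657.3, -130.7, 120.9]
orientation: [0.813, 0.583, 0.0, -0.0]
force: [-0.1, 1.7, -0.2]
grip_width: 16.4
finger_force: 61.5
```

```bash
python3 look.py|sed -n '1,3p;13,22p'
```

```text
t 18.90 tcp [ 657.3 -130.7  120.9] chassis [ 36.2 -58.2 120.9] yawx 1.2444 F [-0.1  1.7 -0.2] Mo [ 0.51  0.02 -0.03] w 16.4 ff 61.5
tool x in chassis [0.17  0.986]
eye pred [362.39710799 151.88376846] tcp [360.80347544 141.50685121] foot pred [360.10149004 155.11203953]
145 4310000000010B13322788888777521111
146 5443322111223333323788888878731111
147 4445444444444553333788888888731111
148 44444455456YYYY4333YY8788888510111
149 665444444YYYYYY4333YYYYYYYYYY10100
150 7876677776YYYYY3333YYYYYYYYYYB0000
151 7778888875YYYYY3334YYYYYYYYYY00001
152 7777787665YYYYY333YYYYYYYYYYYY1001
153 7777776665YYYYYY4YYYYYYYYYYYYYYY00
154 7776655554YYYYYYYYYYYYYYYYYYYYYYYY
```

The foot has entered the eye, with only a light side contact and no vertical force. I'll centre it and carry on down.

Request:
play_rows(commands=[{"linear": [1.2,0,0.5],"yaw": 0},{"linear": [0.5,0,1],"yaw": 0},{"linear": [0,0,1.5],"yaw": 0},{"linear": [0,0,1.5],"yaw": 0},{"linear": [0,0,0],"yaw": 0}])

```text
clock: 19.45
eef_pos: [657.5, -130.2, 115.8]
orientation: [0.813, 0.583, -0.0, -0.0]
force: [-1.2, 1.1, -0.1]
grip_width: 16.4
finger_force: 61.5
```

```bash
python3 look.py|sed -n '1,3p;13,24p'
```

```text
t 19.45 tcp [ 657.5 -130.2  115.8] chassis [ 36.5 -57.8 115.8] yawx 1.2437 F [-1.2  1.1 -0.1] Mo [ 0.32  0.25 -0.02] w 16.4 ff 61.5
tool x in chassis [0.17  0.985]
eye pred [362.39710799 151.88376846] tcp [360.51894654 143.31570893] foot pred [359.82654652 156.83129371]
145 4310000001B00033321367888877521111
146 5443322211223333323688888887731111
147 4445444444444543323788888888631111
148 44444545456YYYY433YYY8788888510111
149 675444444YYYYYY333YYYYYYYYYYY10000
150 7876667776YYYYY333YYYYYYYYYYYB0101
151 7778888775YYYYY333YYYYYYYYYYY10011
152 7777787665YYYYY333YYYYYYYYYYYYY010
153 7777776665YYYYYYY4YYYYYYYYYYYYYY01
154 7776655654YYYYYYYYYYYYYYYYYYYYYYYY
155 7665555654YYYYYYYYYYYYYYYYYYYYYYYY
156 6665556553YYYYYYYYYYYYYYYYYYYY5433
```

Request:
play_rows(commands=[{"linear": [0.3,0.3,1.5],"yaw": 0},{"linear": [0,0,1.5],"yaw": 0},{"linear": [0,0,1.5],"yaw": 0},{"linear": [0,0,1.5],"yaw": 0},{"linear": [0,0,1.5],"yaw": 0},{"linear": [0,0,0],"yaw": 0},{"linear": [0,0,0],"yaw": 0}])

```text
clock: 20.2
eef_pos: [657.9, -129.9, 108.6]
orientation: [0.813, 0.583, -0.0, -0.0]
force: [-2.3, 1.6, -0.8]
grip_width: 16.1
finger_force: 61.3
```

```bash
python3 -c "
from h import *
st()"
```

```text
t 20.20 tcp [ 657.9 -129.9  108.6] chassis [ 36.8 -57.4 108.6] yawx 1.2438 F [-2.3  1.6 -0.8] Mo [ 0.38  0.64 -0.02] w 16.1 ff 61.3
```

Request:
play_rows(commands=[{"linear": [0.5,-0.8,1],"yaw": 0},{"linear": [0,-0.7,1],"yaw": 0},{"linear": [0,0,1],"yaw": 0},{"linear": [0,0,0],"yaw": 0},{"linear": [0,0,0],"yaw": 0}])

```text
clock: 20.7
eef_pos: [658.0, -129.5, 107.9]
orientation: [0.813, 0.582, 0.001, 0.001]
force: [-3.2, -0.3, 7.9]
grip_width: 16.6
finger_force: 62.5
```

```bash
python3 -c "
from h import *
st()"
```

```text
t 20.70 tcp [ 658.  -129.5  107.9] chassis [ 36.8 -57.  107.9] yawx 1.2433 F [-3.2 -0.3  7.9] Mo [-0.    0.92 -0.  ] w 16.6 ff 62.5
```

The foot is on the plate (8 N at TCP z 107.9), so I'll swing along the arc.

Request:
play_rows(commands=[{"linear": [1.8,-3.9,0],"yaw": 0},{"linear": [1.8,-3.9,0],"yaw": 0},{"linear": [1.7,-3.9,0],"yaw": 0},{"linear": [1.7,-3.9,0],"yaw": 0},{"linear": [1,-4.1,0],"yaw": 0},{"linear": [1,-4.1,0],"yaw": 0},{"linear": [0,0,0],"yaw": 0}])

```text
clock: 21.4
eef_pos: [641.4, -115.5, 108.0]
orientation: [0.813, 0.582, 0.003, 0.005]
force: [5.7, -3.4, 3.5]
grip_width: 16.0
finger_force: 61.6
```

```bash
python3 -c "
from h import *
st()"
```

```text
t 21.40 tcp [ 641.4 -115.5  108. ] chassis [ 18.2 -45.7 108. ] yawx 1.2428 F [ 5.7 -3.4  3.5] Mo [-0.99 -1.18  0.08] w 16.0 ff 61.6
```

Request:
play_rows(commands=[{"linear": [0.9,-4,0.5],"yaw": 0},{"linear": [0.9,-4,0],"yaw": 0},{"linear": [0.3,-3,0.3],"yaw": 0},{"linear": [0.2,-3,0],"yaw": 0},{"linear": [0.1,-2,0],"yaw": 0},{"linear": [0,0,0],"yaw": 0}])

```text
clock: 22.0
eef_pos: [628.6, -108.1, 108.0]
orientation: [0.813, 0.582, 0.005, 0.005]
force: [7.2, -3.8, 3.7]
grip_width: 16.4
finger_force: 61.7
```

```bash
python3 -c "
from h import *
st()"
```

```text
t 22.00 tcp [ 628.6 -108.1  108. ] chassis [  4.4 -40.4 108. ] yawx 1.2427 F [ 7.2 -3.8  3.7] Mo [-1.04 -1.55  0.06] w 16.4 ff 61.7
```

Request:
play_rows(commands=[{"linear": [0.1,-2,0.7],"yaw": 0},{"linear": [0.1,-1.5,0.3],"yaw": 0},{"linear": [0,-1.5,0],"yaw": 0},{"linear": [0,-1.5,0],"yaw": 0},{"linear": [0,0,0],"yaw": 0}])

```text
clock: 22.5
eef_pos: [623.6, -106.0, 107.8]
orientation: [0.813, 0.582, 0.006, 0.006]
force: [7.9, -4.1, 6.0]
grip_width: 16.1
finger_force: 62.0
```

```bash
python3 -c "
from h import *
st()"
```

```text
t 22.50 tcp [ 623.6 -106.   107.8] chassis [ -0.8 -39.1 107.8] yawx 1.2427 F [ 7.9 -4.1  6. ] Mo [-1.11 -1.79  0.08] w 16.1 ff 62.0
```

Request:
play_rows(commands=[{"linear": [0,-1.2,0.2],"yaw": 0},{"linear": [0,-1.2,0],"yaw": 0},{"linear": [0,-1.2,0],"yaw": 0},{"linear": [0,0,0],"yaw": 0}])

```text
clock: 22.9
eef_pos: [619.3, -104.4, 106.5]
orientation: [0.813, 0.582, 0.005, 0.005]
force: [7.3, -3.6, 1.2]
grip_width: 16.6
finger_force: 61.9
```

```bash
python3 -c "
from h import *
st()"
```

```text
t 22.90 tcp [ 619.3 -104.4  106.5] chassis [ -5.4 -38.2 106.5] yawx 1.2428 F [ 7.3 -3.6  1.2] Mo [-0.92 -1.8   0.02] w 16.6 ff 61.9
```

It's dropping in: z is 1.3 mm lower and the vertical force has gone. Now I'll push down.

Request:
play_rows(commands=[{"linear": [0,-0.3,1.5],"yaw": 0},{"linear": [0,0,1.5],"yaw": 0},{"linear": [0,0,1.5],"yaw": 0},{"linear": [0,0,0],"yaw": 0}])

```text
clock: 23.3
eef_pos: [618.8, -104.2, 101.5]
orientation: [0.813, 0.582, 0.005, 0.005]
force: [7.6, -3.1, -0.6]
grip_width: 16.0
finger_force: 61.8
```

```bash
python3 -c "
from h import *
st()"
```

```text
t 23.30 tcp [ 618.8 -104.2  101.5] chassis [ -5.9 -38.1 101.5] yawx 1.2429 F [ 7.6 -3.1 -0.6] Mo [-0.89 -1.83  0.06] w 16.0 ff 61.8
```

Request:
play_rows(commands=[{"linear": [0,0,2],"yaw": 0},{"linear": [0,0,2],"yaw": 0},{"linear": [0,0,2],"yaw": 0},{"linear": [0,0,1.5],"yaw": 0},{"linear": [0,0,1],"yaw": 0},{"linear": [0,0,1],"yaw": 0},{"linear": [0,0,0],"yaw": 0},{"linear": [0,0,0],"yaw": 0}])

```text
clock: 24.1
eef_pos: [620.1, -104.7, 93.9]
orientation: [0.813, 0.582, 0.005, 0.006]
force: [6.3, -5.4, 8.2]
grip_width: 16.5
finger_force: 62.5
```

```bash
python3 -c "
from h import *
st()"
```

```text
t 24.10 tcp [ 620.1 -104.7   93.9] chassis [ -4.5 -38.3  93.9] yawx 1.2425 F [ 6.3 -5.4  8.2] Mo [-1.08 -1.48  0.06] w 16.5 ff 62.5
```

Request:
play_rows(commands=[{"linear": [0,1.5,1.5],"yaw": 0},{"linear": [0,1.5,1.5],"yaw": 0},{"linear": [-0.5,1.5,1],"yaw": 0},{"linear": [-0.5,1,0],"yaw": 0},{"linear": [0,0,0],"yaw": 0},{"linear": [0,0,0],"yaw": 0}])

```text
clock: 24.7
eef_pos: [621.2, -104.9, 93.2]
orientation: [0.813, 0.582, 0.002, 0.004]
force: [-10.7, -1.1, 35.2]
grip_width: 16.3
finger_force: 65.6
```

```bash
python3 -c "
from h import *
st()"
```

```text
t 24.70 tcp [ 621.2 -104.9   93.2] chassis [ -3.4 -38.4  93.2] yawx 1.2426 F [-10.7  -1.1  35.2] Mo [-0.33  2.46 -0.13] w 16.3 ff 65.6
```

Pressed to 35 N at the expected height, z 93. I'll relieve the load and release.

Request:
play_rows(commands=[{"linear": [0,-1.5,-1.5],"yaw": 0},{"linear": [0,-1,-1.5],"yaw": 0},{"linear": [0,0,0],"yaw": 0},{"linear": [0,0,0],"yaw": 0}])

```text
clock: 25.1
eef_pos: [620.7, -104.9, 93.7]
orientation: [0.813, 0.582, 0.004, 0.005]
force: [0.5, -1.7, 16.7]
grip_width: 16.4
finger_force: 62.9
```

Request:
play_rows(commands=[{"linear": [0,0,0],"yaw": 0},{"linear": [0,0,0],"yaw": 0},{"linear": [0,0,0],"yaw": 0},{"linear": [0,0,0],"yaw": 0}], fingers=0.6)

```text
clock: 25.5
eef_pos: [615.6, -103.7, 88.4]
orientation: [0.813, 0.583, -0.0, -0.0]
force: [0.9, 0.3, -0.3]
grip_width: 34.4
finger_force: 0.2
```

```bash
python3 -c "
from h import *
st()"
```

```text
t 25.50 tcp [ 615.6 -103.7   88.4] chassis [ -9.1 -38.1  88.4] yawx 1.2439 F [ 0.9  0.3 -0.3] Mo [-0.07 -0.04  0.01] w 34.4 ff 0.2
```

Request:
play_rows(commands=[{"linear": [0,3,-3],"yaw": 0},{"linear": [0,1.5,-10],"yaw": 0},{"linear": [0,0,-25],"yaw": 0},{"linear": [0,0,-40],"yaw": 0},{"linear": [-20,-40,-20],"yaw": 0},{"linear": [-20,-40,0],"yaw": 0},{"linear": [-20,-40,0],"yaw": 0},{"linear": [0,-40,0],"yaw": 0},{"linear": [0,-30,0],"yaw": 0},{"linear": [0,0,0],"yaw": 0},{"linear": [0,0,0],"yaw": 0}])

```text
clock: 26.6
eef_pos: [421.3, -101.2, 187.8]
orientation: [0.813, 0.583, 0.0, 0.001]
force: [0.1, 0.1, 0.5]
grip_width: 34.3
finger_force: 0.0
```

```bash
cat > fin.py <<'E'
from h import *
s=st()
for n in('side','top'):
    S=snap(n,'fin_%s.png'%n);hsv=cv2.cvtColor(S['frame'],cv2.COLOR_RGB2HSV)
    p=proj(S,[*w(-7,-46),87]);print(n,'eye@lock',p.round(1),'head top',proj(S,[*w(-7,-46),127]).round(1),'rest eye',proj(S,[*w(35,-65),87]).round(1),'pivot',proj(S,[*w(-20,-130),87]).round(1))
    x0,y0=int(p[0])-18,int(p[1])-26
    print('cols',x0)
    for y in range(y0,y0+42):
        print(y,''.join('R' if sa>120 and (h<8 or h>172) else 'Y' if sa>100 and 15<h<35 else 'B' if sa>100 and 100<h<130 else '%d'%min(9,v//26) for h,sa,v in hsv[y,x0:x0+52].astype(int)))
E
python3 fin.py
```

```text
t 26.60 tcp [ 421.3 -101.2  187.8] chassis [-201.5  -65.8  187.8] yawx 1.2439 F [0.1 0.1 0.5] Mo [-0.04 -0.03 -0.03] w 34.3 ff 0.0
side eye@lock [372.  163.3] head top [373.  149.5] rest eye [362.4 151.9] pivot [397.7 147.9]
cols 353
137 1111111111137888888878767544555444444444657655555555
138 1111111111037888888788888775444544444444446667545555
139 1111111110017888888878888887754445444444444466666544
140 1111111110007888878888888888877754444454433333456554
141 0100000000017888888888888888888875444544322211224466
142 1101010100047777778888888888888887754443222222221246
143 0000001100167777777777878888888888877543122223222223
144 0001000001577777777777777788766656677763243222225323
145 0001000133777777777777777776432101144674243222325323
146 21121333447777777777777777641112342111Y3122222222223
147 3333344456777777RRRRRR777731112555531121122222122124
148 444444556677776RRRRRRR7775211125665311112222222221YY
149 444445666666776RRRRRRR678521111345421111221222222YYY
150 666556666656675RRRRRRR577521111222111111YYYY222YYYY5
151 776666666666665RRRRRRR67763111111111111YYYYYYYYYYYY6
152 6666656
[... 3323 characters left out ...]
1112222111135555
204 444443333333YYYYYYYYYYYYYYYYYYY211111123332211123555
205 44444333333333YYYYYYYYYYYYYYYYY111111135554211113555
206 4444334443333333YYYYYYYYYYYYYYY111111135555211112455
207 4444355554433333333YYYYYYYYYYYY111111135554211112YYY
208 4443345555545443333333Y33333YYY1111111244432111123YY
209 444333335555555444333333333333311111111223211112Y2YY
210 44433223455555555553333333333332111111111111111YYY32
211 44434334555555555553333333333332211111111111112YYY22
212 4443445565555555555433333333333322111111111112YYYY22
213 444444445555555555553333333333333221111111122YYYYY22
214 544444434445555555554333333333333332221222223YYYYY22
215 75555544443344555555543333333344333333233333333YYYY2
```

```bash
python3 -c "
from cell import bot
print(bot.close_job())"
```

```text
the job is handed in; nothing more can be done
None
```

The pin was drawn from its sleeve, put through the eye and pushed home in the plate hole; it holds the arm back by itself, the gripper is clear, and the job was handed in at about 26.7 s (verdict not shown).

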